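# Carry the test ball to the metal detector

### The job

A biscuit has been left on the white test tray and would spoil the metal detector check: take it off and drop it into the red reject tub. Then pick up the test tray by its upright steel grip and carry it gently and level, with the loose blue test ball riding in its pocket, to the grey detector plate. Finish holding the tray still and level in the gripper, with the ball over the middle of the green sensing disc and the tray's underside about 10 cm above the disc; do not set it down or let go, and leave the other things on the table alone.

Things in the scene. Friction and masses are not known exactly. Their poses are not given: they have to be found in the camera images.
- tray: White test tray, loose, flat on the table, 190 (own x) x 84 (own y) x 10 mm thick (long edges 12 mm), 0.3 kg. Origin at the centre of its underside, z up. Steel grip at its centre; round ball pocket, 27 mm wide, 4 mm deep, at x = +60 mm; biscuit recess 41 x 33 mm, 4 mm deep, at x = -60 mm. At the start its x axis (ball end) points to world +y within 20 degrees.
- grip (a point): Point to grasp on the tray's steel grip, 55 mm above the tray's underside. The grip is an upright blade 44 mm long (tray x), 12 mm thick (tray y), its top 69 mm above the tray's underside; close the fingers across the thickness, along tray y. It stands over the tray's middle, so the tray hangs nearly balanced.
- pocket (a point): Where the ball's centre lies when it sits in its pocket: tray x = +60 mm, y = 0, 22 mm above the tray's underside. Axes as the tray's.
- ball_center (a point): Centre of the blue test ball, 32 mm in diameter, about 25 g, loose in its pocket with about 2.5 mm of play; it rolls out over the 4 mm rim when tipped too far or jerked.
- biscuit: Shortbread piece, 35 (own x) x 27 (own y) x 21 mm high, 18 g, loose in the tray's rectangular recess, its axes nearly those of the tray, its top 27 mm above the tray's underside (17 mm stand out of the tray). Origin at the centre of its underside. Grasp across the 27 mm (along own y), so that the fingers clear the tray's steel grip.
- tub: Red plastic open reject tub, fixed to the table, outside 130 (own x) x 110 (own y) x 60 mm high, walls 4 mm, floor 5 mm. Origin at the centre of its underside, z up.
- detector: Grey flat metal detector plate, fixed to the table, 135 x 135 mm, 33 mm high, with a green disc 86 mm across in a black ring at the middle of its top. Origin at the centre of its underside, z up.
- sensing (a point): Centre of the green sensing disc, on the detector's top, 33 mm above the table.
- scraper: Dough scraper with wooden handle, 100 x 124 x 15 mm, bystander, lying at the right behind the work. Origin at the centre of its underside.
- dredger: Steel sugar dredger can, 69 mm across, 116 mm high, bystander at the right rear. Origin at the centre of its underside.
- tape: Tape roll lying flat, 106 x 104 x 25 mm, bystander at the left. Origin at the centre of its underside.
- pen: White and red pen lying on the table, 145 mm long (own y), bystander at the front right. Origin at the centre of its underside.

How it is judged (in metres and radians):
On the way, in this order (a step that is already met when the one before it is completed fails the run):
1. the biscuit lies in the red tub, let go (x of biscuit in the frame of tub between -0.06 and 0.06 m and y of biscuit in the frame of tub between -0.05 and 0.05 m and z of biscuit in the frame of tub between 0 and 0.045 m and contact force between the fingers and biscuit below 0.1 N), for 0.2 s.
2. the tray is lifted clear of the table in the gripper, the ball in its pocket (height (world z) of tray above 0.05 m and contact force between the fingers and tray above 1 N and distance between ball_center and pocket below 0.012 m), for 0.2 s.
At the end, for the whole second after the job is handed in: The biscuit lies inside the tub; the tray is held still by the gripper alone, level within 8 degrees (0.14 rad), the ball in its pocket and within 30 mm (horizontally) of being over the disc's centre, the middle of the tray's underside 60 to 140 mm above the disc (all of step 1 and contact force between the fingers and tray above 1 N and distance between ball_center and pocket below 0.012 m and angle between tray's own z axis and vertical below 0.14 rad and horizontal distance between ball_center and sensing below 0.03 m and z of tray in the frame of sensing between 0.06 and 0.14 m and linear speed of tray below 0.03 m/s and angular speed of tray below 0.2 rad/s and contact force between tray and detector below 0.1 N and contact force between tray and tub below 0.1 N and contact force between tray and dredger below 0.1 N); the arm keeps its last pose, push and grip.
It fails at once if the ball leaves its pocket (not (distance between ball_center and pocket below 0.012 m)).
It fails at once if the tray is tipped more than about 20 degrees (angle between tray's own z axis and vertical above 0.35 rad).
It fails at once if a bystander is pushed more than 30 mm (distance of any of scraper, dredger, tape, pen from where it was at the start of the episode above 0.03 m).
It also fails if it takes over 64 s, if anything falls off the work surface, if the arm or the gripper's body presses on something with over 40 N, if the wrist force passes 120 N, or if a joint passes its speed limit or range.

### The arm

A 6-joint arm with a two-finger parallel gripper is mounted at the origin on a cart in front of the work surface, level with it; the furniture and walls round the work are solid. World frame = base frame: x ahead of the robot, y to its left, z up, the work surface at z = 0. Lengths are in mm, angles in rad, forces in N, time in s.
With the tool pointing down it reaches from about 275 to 1000 mm from the base axis. Payload 8.4 kg.
Tool frame: the origin (TCP) lies at the very end of the fingers, on their centre line; the grasp point (between the pads) lies 19 mm behind it; z points along the fingers, y is the line along which they close (so a half turn about z gives the same grasp; the last joint's range is limited). The gripper opens to 85 mm and grips with 20 to 120 N. Pads are 22 mm wide; open, the fingers measure 114 mm over their backs; the gripper's body (76 mm by 85 mm) begins 54 mm behind the grasp point. The pads swing forward as they close: fully open they stand 13 mm farther back than shut.
Start: joints at [1.119, 0.353, 1.633, -0, 1.155, -0.002], TCP at [271.74, 562.837, 231.281] pointing down, gripper open.
Joint ranges: [-2.63, 2.63], [-0.92, 2.1], [0.06, 2.66], [-1.3, 4.44], [0, 2.69], [-3.02, 3.02]. Speed limits (rad/s): [2.22, 2.22, 2.79, 3.14, 3.14, 3.14].

### API

Orientations are given as [roll, pitch, yaw] about the fixed x, y, z axes, in that order (R = Rz(yaw) Ry(pitch) Rx(roll)).
In Python, from rig import sensors, grab_frame, camera_params, order gives the robot as it stands. The module is installed in compiled form; this text tells all that it offers.
- The arm moves only by the tool move_arm, never from a script. Its argument "motion" is a list of rows, each a list of 7 numbers: the turn, a rotation vector about the tool's x, y, z in fractions of the full range, 1 being 4 rad, then the shift along the tool's x, y, z in shares of 0.5 m (1.0 is 0.5 m), then the finger opening in m, from 0 to 0.0854. A call has 1 to 8 rows; each row is the pose to reach, as a shift and turn from the pose commanded when the call began, along the tool's axes at that moment; what a row does not reach only later rows make up. A row lasts 1/8 s, in which the tool goes at most 62.5 mm and 10.7 degrees, less where a joint would pass 70% of its speed; a pose out of reach is approached as far as the arm can. A call with a gripper value outside its range is refused whole. The fingers move at their own pace and stop on an object; "grip_force" is the grip in N (left out, the last holds). Time passes only in rows, so rows that repeat a pose let the fingers close. It gives the time, the measured TCP pose, the force, the opening and the grip force at its end, in the units of the state.
- sensors.sense(): the state, without advancing time (a new reading comes with each control period).
- grab_frame(name): name is "scene" or "top"; returns (picture, depth): 420x560x3 uint8, red, green, blue; 420x560 float32, mm along the optical axis (not along the pixel's ray), 0 where there is no reading.
- camera_params(name): a dict with "camera_matrix" (3x3 intrinsics, pixels), "world_from_camera" (4x4, takes a point from camera to world coordinates). Camera axes: x right, y down, z forward; pixel columns grow to the right and rows downward; lengths in mm; the calibration is good to about 2 mm. A picture is of the moment at which its call begins. camera_params takes no time and is no camera call.
- order.sign_off(): hands the job in; it is judged then, once.
The state is a dict: "clock": time; "qpos": joint angles; "qvel": joint speeds; "joint_efforts": joint torques, N m; "eef_pos": TCP position; "tcp_rot": TCP orientation; "contact_force": force on the tool from outside, world axes, zero at the start; "wrist_torque": the same for the moment, N m; "opening": opening from 0.0 (shut) to 1.0 (fully open); "grasp_force": force on a finger pad.
Only numpy, scipy, OpenCV 4.12 (cv2) and the standard library are available. Lean on these libraries where they do the work, as an engineer would, in place of code of your own. Each camera call takes 0.05 s, during which the arm holds its last target. There are 200 camera calls.

## Working session

There is one attempt and no reset: what is moved stays moved. The work goes in short steps, Python scripts to look and compute and a tool call to move; the robot and the scene stay as the last step left them, time stands still between calls to the robot, and variables do not carry over. Pictures are saved under pics/ and viewed, at most 10 in all, crops included, and the job is handed in when it is done.

Besides the shell and the picture viewer there is one more tool, called after "Call:" as name(argument=value, ...) on one line, values as JSON. move_arm: Moves the arm, as the interface text tells. Its arguments: {"type":"object","properties":{"motion":{"type":"array","items":{"type":"array","items":{"type":"number"}}},"grip_force":{"type":"number"}},"required":["motion"]}

```bash
mkdir -p pics; cat > h.py <<'E'
import numpy as np, cv2
from rig import sensors, grab_frame, camera_params, order
def snap(n):
    p,d=grab_frame(n); np.savez('pics/%s.npz'%n,p=p,d=d); return p,d
def w(n,d,u,v):
    c=camera_params(n);K=np.array(c["camera_matrix"]);T=np.array(c["world_from_camera"])
    z=d[v,u]; return (T@np.append(np.linalg.inv(K)@[u*z,v*z,z],1))[:3].round(1)
E
python3 - <<'E'
from h import *
print(sensors.sense())
for n in("scene","top"):
    p,d=snap(n);cv2.imwrite('pics/%s0.png'%n,p[...,::-1]);c=camera_params(n);print(c)
E
```

```text
{'clock': 0.0, 'qpos': array([ 1.11857273e+00,  3.53662915e-01,  1.63412171e+00,  1.03594937e-05,
        1.15517316e+00, -2.40577385e-03]), 'qvel': array([-0.00062301,  0.00050672,  0.00076826,  0.002485  , -0.00082389,
       -0.00036123]), 'joint_efforts': array([ 8.99250299e-04, -6.05224586e+01, -3.42073846e+01, -6.00477074e-05,
        9.00522340e-03,  2.64598037e-05]), 'eef_pos': array([271.55002512, 562.41457627, 230.55776033]), 'tcp_rot': array([-3.14022754e+00, -1.27559947e-05,  2.69177063e+00]), 'contact_force': array([0.2167623 , 0.12167061, 0.61907764]), 'wrist_torque': array([-0.07648143,  0.00634732, -0.01064952]), 'grasp_force': 0.0, 'opening': 0.9943401471346042}
{'camera_matrix': array([[510.86890681,   0.        , 283.14811442],
       [  0.        , 510.86890681, 203.42509909],
       [  0.        ,   0.        ,   1.        ]]), 'world_from_camera': array([[ 5.39323700e-01, -3.24195711e-01,  7.77191796e-01,
        -7.18303853e+02],
       [-8.41934262e-01, -2.25820333e-01,  4.90052931e-01,
        -7.83600152e+02],
       [ 1.66326515e-02, -9.18641561e-01, -3.94741734e-01,
         7.44849784e+02],
       [ 0.00000000e+00,  0.00000000e+00,  0.00000000e+00,
         1.00000000e+00]])}
{'camera_matrix': array([[380.82223014,   0.        , 272.99680481],
       [  0.        , 380.82223014, 214.31935527],
       [  0.        ,   0.        ,   1.        ]]), 'world_from_camera': array([[-2.37295012e-02, -9.81538499e-01,  1.89786948e-01,
         3.90962435e+02],
       [-9.99578913e-01,  2.01234025e-02, -2.09056249e-02,
         3.38950055e+01],
       [ 1.67005165e-02, -1.90203112e-01, -9.81602704e-01,
         1.22071153e+03],
       [ 0.00000000e+00,  0.00000000e+00,  0.00000000e+00,
         1.00000000e+00]])}
```

View pics/top0.png

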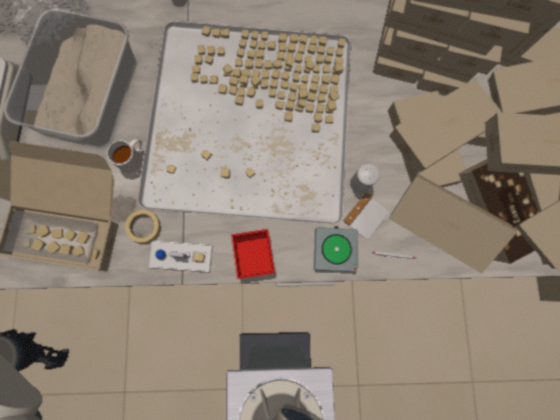

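View pics/scene0.png

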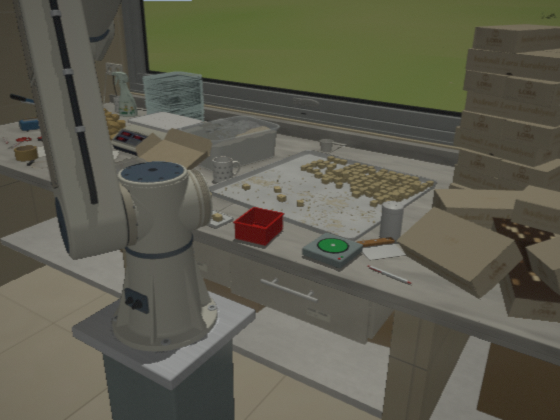

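The top view shows the tray at about (180,257), with the ball at its left end (161,255), the grip in the middle and the biscuit at (199,257). The tub is at (253,254), the detector disc at (337,249) and the tape at (142,226). In the scene view the arm hides most of the tray; its biscuit end shows at (217,217), the tub at (260,226) and the disc at (333,246).

```bash
python3 - <<'E'
from h import *
f=np.load('pics/top.npz');p,d=f['p'],f['d']
a=cv2.resize(p[232:282,140:220],None,fx=10,fy=10,interpolation=cv2.INTER_CUBIC)
cv2.imwrite('pics/c1.png',a[...,::-1])
h=cv2.cvtColor(p,cv2.COLOR_RGB2HSV).astype(int);H,S,V=h[...,0],h[...,1],h[...,2]
V_,U_=np.mgrid[:420,:560]
def rep(n,m,box):
    x0,x1,y0,y1=box;m=m&(U_>=x0)&(U_<x1)&(V_>=y0)&(V_<y1)
    P=np.array([w('top',d,u,v) for v,u in zip(*np.nonzero(m))])
    r=cv2.minAreaRect(P[:,:2].astype(np.float32));print(n,len(P),'mean',P.mean(0).round(1),'med',np.median(P,0),'rect',np.round(r[0],1),np.round(r[1],1),round(r[2],1),'z',np.percentile(P[:,2],[2,50,98]).round(1))
    return P
rep('ball',(H>95)&(H<130)&(S>120),(145,175,240,270))
rep('biscuit',(H>10)&(H<30)&(S>60),(188,215,245,270))
rep('tray',(V>130)&(S<60),(140,220,235,280))
rep('tub',((H<8)|(H>172))&(S>150),(225,285,220,290))
rep('disc',(H>50)&(H<75)&(S>150),(310,365,220,275))
P=np.array([[w('top',d,u,v) for u in range(140,220)] for v in range(232,282)])
z=P[...,2]
for lo,hi,n in((5,18,'trayz'),(20,32,'mid'),(55,80,'blade')):
    m=(z>lo)&(z<hi);Q=P[m]; r=cv2.minAreaRect(Q[:,:2].astype(np.float32)) if len(Q) else 0;print(n,len(Q),Q.mean(0) if len(Q) else 0,r)
E
```

```text
ball 58 mean [502.3 361.4  33.7] med [502.2  360.6   34.05] rect [502.2 361.8] [23.9 20.6] 43.1 z [25.  34.  39.9]
biscuit 76 mean [491.5 245.   25.6] med [491.2  245.15  25.5 ] rect [491.8 244.9] [30.3 23.6] 79.8 z [19.4 25.5 30.8]Traceback (most recent call last):
  File "<stdin>", line 14, in <module>
  File "<stdin>", line 9, in rep
  File "h.py", line 6, in w
    c=camera_params(n);K=np.array(c["camera_matrix"]);T=np.array(c["world_from_camera"])
ValueError: time passes only in moves, steps and waits
```

View pics/c1.png

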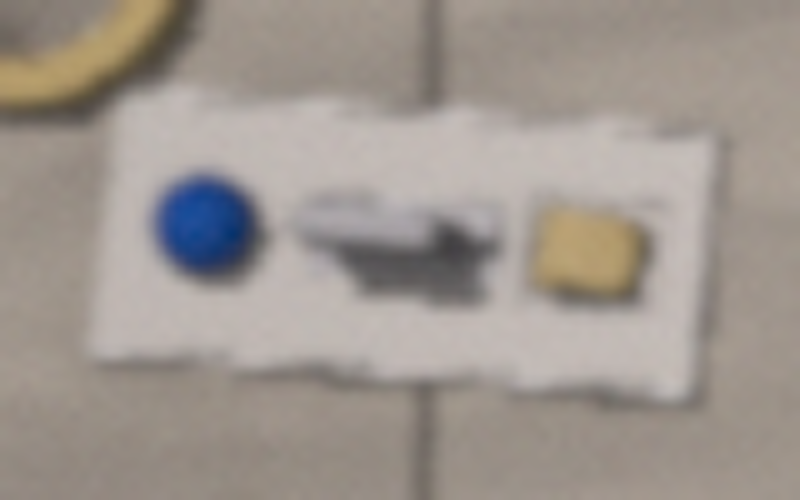

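The enlarged crop (10x, from 140,232) shows the tray corners at crop (125,92), (715,135), (695,400) and (93,358), the ball at (205,225), the blade top along (300..440, 225) and the biscuit at (587,252). The tape's edge is near the tray's ball-end corner, at about (130,100).

```bash
cat > h.py <<'E'
import numpy as np, cv2
from scipy.spatial.transform import Rotation as Ro
from rig import sensors, grab_frame, camera_params, order
_c={}
def cam(n):
    if n not in _c:
        c=camera_params(n);_c[n]=(np.array(c["camera_matrix"]),np.array(c["world_from_camera"]))
    return _c[n]
def snap(n):
    p,d=grab_frame(n); np.savez('pics/%s.npz'%n,p=p,d=d); return p,d
def cloud(n,d):
    K,T=cam(n);V,U=np.mgrid[:d.shape[0],:d.shape[1]]
    C=np.stack([(U-K[0,2])/K[0,0]*d,(V-K[1,2])/K[1,1]*d,d],-1)
    return C@T[:3,:3].T+T[:3,3]
def ray(n,u,v,z):   # pixel to the plane at height z
    K,T=cam(n);r=T[:3,:3]@np.linalg.inv(K)@[u,v,1];o=T[:3,3];return (o+r*(z-o[2])/r[2]).round(1)
def rep(n,P,m,box):
    x0,x1,y0,y1=box;k=np.zeros(m.shape,bool);k[y0:y1,x0:x1]=1;Q=P[m&k]
    r=cv2.minAreaRect(Q[:,:2].astype(np.float32));print(n,len(Q),'mean',Q.mean(0).round(1),'rect',np.round(r[0],1),np.round(r[1],1),round(r[2],1),'z',np.percentile(Q[:,2],[2,50,98]).round(1))
def hsv(p):
    h=cv2.cvtColor(p,cv2.COLOR_RGB2HSV).astype(int);return h[...,0],h[...,1],h[...,2]
E
python3 - <<'E'
from h import *
f=np.load('pics/top.npz');p,d=f['p'],f['d'];H,S,V=hsv(p);P=cloud('top',d);z=P[...,2]
rep('ball',P,(H>95)&(H<130)&(S>120),(145,175,240,270))
rep('biscuit',P,(H>10)&(H<30)&(S>60),(188,215,245,270))
rep('tub',P,((H<8)|(H>172))&(S>150),(225,285,220,290))
rep('tubrim',P,((H<8)|(H>172))&(S>150)&(z>50),(225,285,220,290))
rep('disc',P,(H>50)&(H<75)&(S>150),(310,365,220,275))
rep('plate',P,(z>25)&(z<45),(310,362,222,278))
rep('traytop',P,(z>5)&(z<18),(145,215,236,276))
rep('blade',P,(z>50)&(z<85),(145,215,236,276))
rep('table',P,(z<50),(100,140,265,275))
rep('dredger',P,(z>60)&(z<130),(350,385,155,205))
rep('tape',P,(z>17)&(z<30),(122,162,205,243))
print('corners',[ray('top',140+x/10-.45,232+y/10-.45,11) for x,y in((125,92),(715,135),(695,400),(93,358))])
print('blade',ray('top',140+30-.5,232+22-.5,69),ray('top',140+44-.5,232+23.2-.5,69))
print('disc',ray('top',336.7,248.8,33))
f=np.load('pics/scene.npz');p,d=f['p'],f['d'];H,S,V=hsv(p);P=cloud('scene',d);z=P[...,2]
rep('s-disc',P,(H>50)&(H<75)&(S>150),(300,365,220,275))
rep('s-tubrim',P,((H<8)|(H>172))&(S>150)&(z>50),(225,295,200,250))
rep('s-biscuit',P,(H>10)&(H<30)&(S>60)&(z<40),(205,235,205,230))
s=sensors.sense();print(s['eef_pos'],Ro.from_euler('xyz',s['tcp_rot']).as_matrix().round(3))
E
```

```text
ball 58 mean [502.3 361.4  33.7] rect [502.2 361.8] [23.8 20.5] 43.3 z [25.  34.  39.9]
biscuit 76 mean [491.5 245.   25.6] rect [491.8 244.9] [30.3 23.6] 80.0 z [19.4 25.5 30.9]
tub 1641 mean [498.3  75.6  20.9] rect [475.5  70.4] [177.4 114. ] 7.7 z [-0.6  5.4 62.9]
tubrim 323 mean [493.5  67.3  81.1] rect [475.4  71.5] [177.4 111.9] 7.7 z [52.5 59.8 66.1]
disc 532 mean [ 506.5 -186.1   36.8] rect [475.6 -90.3] [ 83.  288.9] 18.3 z [27.6 32.4 37.4]
plate 1793 mean [ 505.9 -183.9   31. ] rect [ 515.1 -180.8] [140.4 152. ] 86.8 z [25.8 31.  36.3]
traytop 1393 mean [497.2 306.5  10.6] rect [498.  312.9] [208.  119.3] 89.1 z [ 5.4 10.6 16. ]
blade 66 mean [496.9 304.1  67.2] rect [497.3 304.6] [42.6 12.3] 83.6 z [50.9 68.4 73.3]
table 392 mean [459.2 493.9   3.3] rect [459.7 495.8] [125.4  28.5] 88.7 z [-4.2  0.5 43.6]
dredger 489 mean [ 720.1 -275.4  105.4] rect [ 725.  -280.1] [68.1 67.1] 84.3 z [ 63.1 110.8 117.9]
tape 473 mean [598.  424.   23.8] rect [601.9 423.3] [111.  119.1] 87.1 z [18.3 23.9 28.2]
corners [array([547.2, 394.3,  11. ]), array([529.4, 207.3,  11. ]), array([446.2, 213. ,  11. ]), array([463.6, 401.2,  11. ])]
blade [500.  323.4  69. ] [495.5 281.4  69. ]
disc [ 506.6 -188.2   33. ]
s-disc 271 mean [ 497.8 -192.6   36.1] rect [ -84.  -483.4] [1403.2   80.7] 26.6 z [27.8 30.8 34.1]
s-tubrim 273 mean [475.1  61.3  63.4] rect [ -94.8 -300.4] [1570.5  149.1] 32.4 z [50.4 56.3 61.3]
s-biscuit 58 mean [487.  239.7  19.2] rect [486.2 240.8] [29.  30.3] 39.8 z [ 8.7 20.2 27.3]
[271.57105257 562.45213113 230.64322378] [[-0.901  0.435 -0.001]
 [ 0.435  0.901 -0.001]
 [-0.    -0.001 -1.   ]]
```

All measurements agree. The tray centre is (497,304) with x axis at 84.7°, the blade top is at about 68, and the biscuit is at (491.5,245) with its top at about 26. The disc is at (506.6,-188.2,32). Moving above the biscuit with tool y along tray y.

The rows are not in the units I measure in: shifts go in shares of 0.5 m and turns go in shares of 4 rad. I convert before sending: -0.336 m is -0.672, -0.1904 m is -0.3808, 1.213 rad is 0.3033.

Call:
move_arm(motion=[[0,0,0.0379,-0.084,-0.0476,0.02,0.046],[0,0,0.0758,-0.168,-0.0952,0.04,0.046],[0,0,0.1137,-0.252,-0.1428,0.06,0.046],[0,0,0.1516,-0.336,-0.1904,0.08,0.046],[0,0,0.1895,-0.42,-0.238,0.1,0.046],[0,0,0.2274,-0.504,-0.2856,0.12,0.046],[0,0,0.2653,-0.588,-0.3332,0.14,0.046],[0,0,0.3033,-0.672,-0.3808,0.16,0.046]], grip_force=25)

```text
clock: 1.1
eef_pos: [492.1, 243.8, 150.8]
tcp_rot: [-3.141, 0.0, 1.474]
contact_force: [0.4, 1.1, 0.2]
opening: 0.536
grasp_force: 0.0
```

```bash
python3 - <<'E'
from h import *
s=sensors.sense();R=Ro.from_euler('xyz',s['tcp_rot']).as_matrix();print(s['clock'],s['eef_pos'],s['tcp_rot'],s['opening'],s['contact_force']);print(R.round(3))
p,d=snap('scene');a=cv2.resize(p[170:270,150:283],None,fx=6,fy=6,interpolation=cv2.INTER_CUBIC);cv2.imwrite('pics/c2.png',a[...,::-1])
f=np.load('pics/top.npz');z=cloud('top',f['d'])[...,2];H,S,V=hsv(f['p']);P=cloud('top',f['d'])
m=(((H<8)|(H>172))&(S>150)&(z>52)&(z<68));m[:, :225]=0;m[:,285:]=0;m[:220]=0;m[290:]=0
print('tub rim',np.percentile(P[m],[2,98],axis=0).round(1),cv2.minAreaRect(P[m][:,:2].astype(np.float32)))
E
```

```text
1.1 [492.14952587 243.82731059 150.81240077] [-3.14137303e+00  1.27445274e-04  1.47384618e+00] 0.5364145893175696 [0.35240704 1.13245725 0.16842321]
[[ 0.097  0.995 -0.   ]
 [ 0.995 -0.097 -0.   ]
 [-0.    -0.    -1.   ]]
tub rim [[425.4  13.2  55.2]
 [566.3 133.6  64.7]] ((495.9086608886719, 74.23968505859375), (135.93992614746094, 111.86570739746094), 7.70876407623291)
```

View pics/c2.png

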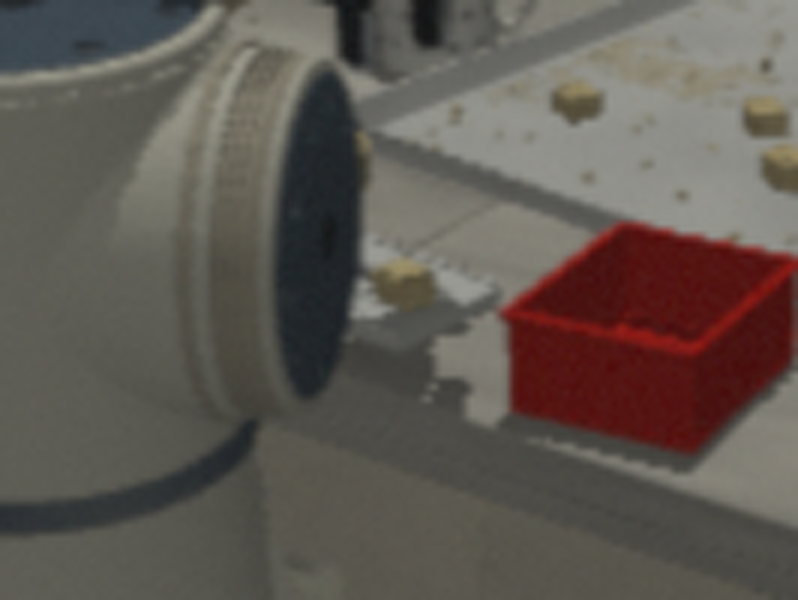

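The crop (6x, from 150,170) shows the biscuit at crop (407,280), undisturbed in the tray, and the tub rim corners at (510,315), (620,228), (795,262) and (690,350). The biscuit position agrees with the top view to a few mm. Descending.

In the tool's units: 0.138 m is 0.276, 0.136 m is 0.272, -0.004 rad is -0.001.

Call:
move_arm(motion=[[0,0,-0.001,0.002,-0.0014,0.06,0.046],[0,0,-0.001,0.002,-0.0014,0.12,0.046],[0,0,-0.001,0.002,-0.0014,0.17,0.046],[0,0,-0.001,0.002,-0.0014,0.21,0.046],[0,0,-0.001,0.002,-0.0014,0.24,0.046],[0,0,-0.001,0.002,-0.0014,0.26,0.046],[0,0,-0.001,0.002,-0.0014,0.272,0.046],[0,0,-0.001,0.002,-0.0014,0.276,0.046]])

```text
clock: 2.15
eef_pos: [491.0, 246.4, 13.3]
tcp_rot: [3.141, -0.0, 1.483]
contact_force: [0.4, 0.4, 0.4]
opening: 0.538
grasp_force: 0.0
```

Call:
move_arm(motion=[[0,0,0,0,0,0,0.038],[0,0,0,0,0,0,0.032],[0,0,0,0,0,0,0.028],[0,0,0,0,0,0,0.025],[0,0,0,0,0,0,0.02],[0,0,0,0,0,0,0.015],[0,0,0,0,0,0,0.015],[0,0,0,0,0,0,0.015]], grip_force=25)

```text
clock: 3.15
eef_pos: [491.2, 246.5, 13.7]
tcp_rot: [3.141, -0.0, 1.483]
contact_force: [0.2, 0.5, 6.6]
opening: 0.311
grasp_force: 25.2
```

Biscuit gripped (26.6 mm). Lifting it.

Call:
move_arm(motion=[[0,0,0,0,0,-0.008,0.015],[0,0,0,0,0,-0.024,0.015],[0,0,0,0,0,-0.05,0.015],[0,0,0,0,0,-0.09,0.015],[0,0,0,0,0,-0.13,0.015],[0,0,0,0,0,-0.17,0.015],[0,0,0,0,0,-0.2,0.015],[0,0,0,0,0,-0.21,0.015]])

```text
clock: 4.15
eef_pos: [491.4, 246.6, 119.6]
tcp_rot: [3.14, -0.001, 1.483]
contact_force: [0.3, -0.8, -0.2]
opening: 0.306
grasp_force: 24.8
```

In the tool's units: -0.171 m is -0.342, -0.168 m is -0.336.

Call:
move_arm(motion=[[0,0,0,-0.03,0.004,0,0.015],[0,0,0,-0.08,0.01,0,0.015],[0,0,0,-0.14,0.016,0,0.015],[0,0,0,-0.2,0.024,0,0.015],[0,0,0,-0.26,0.032,0,0.015],[0,0,0,-0.31,0.038,0,0.015],[0,0,0,-0.336,0.04,0,0.015],[0,0,0,-0.342,0.04,0,0.015]])

```text
clock: 5.15
eef_pos: [495.4, 73.4, 117.9]
tcp_rot: [-3.141, 0.0, 1.481]
contact_force: [0.1, 0.5, -1.3]
opening: 0.306
grasp_force: 24.8
```

In the tool's units: 0.09 m is 0.18, 0.088 m is 0.176.

Call:
move_arm(motion=[[0,0,0,0,0,0.04,0.015],[0,0,0,0,0,0.09,0.015],[0,0,0,0,0,0.13,0.015],[0,0,0,0,0,0.16,0.015],[0,0,0,0,0,0.176,0.015],[0,0,0,0,0,0.18,0.015],[0,0,0,0,0,0.18,0.045],[0,0,0,0,0,0.18,0.045]])

```text
clock: 6.15
eef_pos: [496.3, 74.3, 28.8]
tcp_rot: [3.141, -0.0, 1.483]
contact_force: [0.4, -1.2, 0.1]
opening: 0.524
grasp_force: 0.0
```

In the tool's units: -0.13 m is -0.26, -0.125 m is -0.25.

Call:
move_arm(motion=[[0,0,0,0,0,0,0.045],[0,0,0,0,0,-0.02,0.045],[0,0,0,0,0,-0.06,0.045],[0,0,0,0,0,-0.11,0.045],[0,0,0,0,0,-0.16,0.045],[0,0,0,0,0,-0.21,0.045],[0,0,0,0,0,-0.25,0.045],[0,0,0,0,0,-0.26,0.045]])

```text
clock: 7.15
eef_pos: [496.6, 74.4, 160.1]
tcp_rot: [3.139, -0.001, 1.483]
contact_force: [0.5, 0.1, 0.0]
opening: 0.529
grasp_force: 0.0
```

```bash
python3 - <<'E'
from h import *
s=sensors.sense();R=Ro.from_euler('xyz',s['tcp_rot']).as_matrix();print(s['clock'],s['eef_pos'],s['tcp_rot'],s['opening'],s['contact_force']);print(R.round(3))
p,d=snap('top');H,S,V=hsv(p);P=cloud('top',d);z=P[...,2]
cv2.imwrite('pics/c3.png',cv2.resize(p[215:285,140:280],None,fx=5,fy=5,interpolation=cv2.INTER_CUBIC)[...,::-1])
rep('ball',P,(H>95)&(H<130)&(S>120)&(z<60),(145,175,240,270))
rep('blade',P,(z>50)&(z<85),(145,200,236,276))
rep('biscuit',P,(H>12)&(H<30)&(S>60)&(z<60),(188,280,235,275))
E
```

```text
7.15 [496.62787193  74.35228172 160.07036545] [ 3.13876622e+00 -6.67160749e-04  1.48277378e+00] 0.5291668331885603 [0.46029994 0.13902433 0.00579266]
[[ 0.088  0.996  0.003]
 [ 0.996 -0.088  0.   ]
 [ 0.001  0.003 -1.   ]]
ball 57 mean [502.4 361.6  34. ] rect [503. 362.] [24.4 21.3] 44.8 z [25.8 35.  40.9]
blade 64 mean [497.  304.7  67.5] rect [497.5 305.7] [43.1 12. ] 84.3 z [57.5 68.4 72.5]h.py:19: RuntimeWarning: Mean of empty slice.
  r=cv2.minAreaRect(Q[:,:2].astype(np.float32));print(n,len(Q),'mean',Q.mean(0).round(1),'rect',np.round(r[0],1),np.round(r[1],1),round(r[2],1),'z',np.percentile(Q[:,2],[2,50,98]).round(1))
  ret = um.true_divide(
Traceback (most recent call last):
  File "h.py", line 19, in rep
    r=cv2.minAreaRect(Q[:,:2].astype(np.float32));print(n,len(Q),'mean',Q.mean(0).round(1),'rect',np.round(r[0],1),np.round(r[1],1),round(r[2],1),'z',np.percentile(Q[:,2],[2,50,98]).round(1))
                                                                                                                                                      ~~~~~~~~~~~~~^^^^^^^^^^^^^^^^^^
IndexError: index -1 is out of bounds for axis 0 with size 0
```

View pics/c3.png

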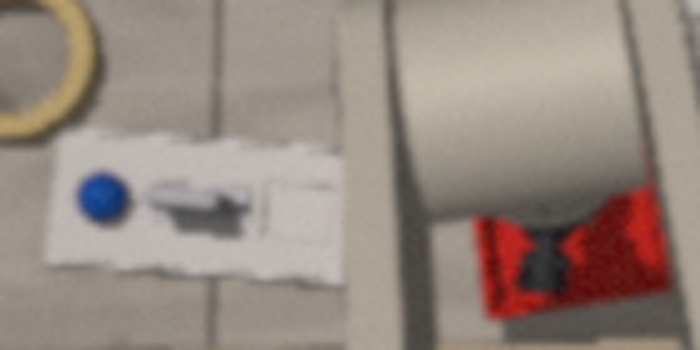

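The recess at crop (300,210) is empty and the ball at (103,197) still sits in its pocket; the arm hides most of the tub. Moving over the grip, then checking the tub.

In the tool's units: 0.2295 m is 0.459, 0.226 m is 0.452, 0.005 rad is 0.0013.

Call:
move_arm(motion=[[0,0,0.0013,0.04,-0.004,0,0.045],[0,0,0.0013,0.11,-0.01,0,0.045],[0,0,0.0013,0.19,-0.016,0,0.045],[0,0,0.0013,0.27,-0.024,0,0.045],[0,0,0.0013,0.35,-0.03,0,0.045],[0,0,0.0013,0.42,-0.036,0,0.045],[0,0,0.0013,0.452,-0.04,0,0.045],[0,0,0.0013,0.459,-0.04,0,0.045]])

```text
clock: 8.2
eef_pos: [495.6, 304.8, 157.6]
tcp_rot: [-3.141, 0.001, 1.479]
contact_force: [-0.9, -0.2, -0.5]
opening: 0.529
grasp_force: 0.0
```

```bash
python3 - <<'E'
from h import *
s=sensors.sense();R=Ro.from_euler('xyz',s['tcp_rot']).as_matrix();print(s['clock'],s['eef_pos'],s['tcp_rot'],s['opening'],s['contact_force']);print(R.round(3))
p,d=snap('top');H,S,V=hsv(p);P=cloud('top',d);z=P[...,2]
p2,_=snap('scene')
a=cv2.resize(p[215:295,140:280],None,fx=4,fy=4,interpolation=cv2.INTER_CUBIC);b=cv2.resize(p2[190:260,190:300],(560,280))
cv2.imwrite('pics/c4.png',np.vstack([a,b])[:600,:,::-1])
E
```

```text
8.2 [495.60838915 304.78358485 157.60531802] [-3.14071442e+00  8.88151877e-04  1.47897813e+00] 0.5290757705923466 [-0.88507823 -0.19830353 -0.50293466]
[[ 0.092  0.996 -0.001]
 [ 0.996 -0.092 -0.001]
 [-0.001 -0.001 -1.   ]]
```

View pics/c4.png

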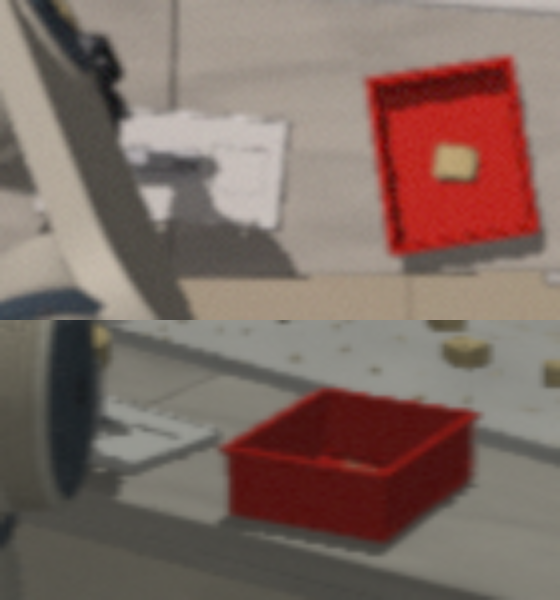

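The biscuit lies in the tub, at (455,163) in the upper crop, and the tray is in place. Descending to the grip.

In the tool's units: 0.122 m is 0.244, 0.121 m is 0.242.

Call:
move_arm(motion=[[0,0,0,0,0,0.03,0.045],[0,0,0,0,0,0.08,0.045],[0,0,0,0,0,0.13,0.045],[0,0,0,0,0,0.176,0.045],[0,0,0,0,0,0.21,0.045],[0,0,0,0,0,0.232,0.045],[0,0,0,0,0,0.242,0.045],[0,0,0,0,0,0.244,0.045]])

```text
clock: 9.3
eef_pos: [496.2, 304.7, 36.4]
tcp_rot: [3.141, -0.0, 1.478]
contact_force: [-0.4, 0.3, -0.1]
opening: 0.523
grasp_force: 0.0
```

Call:
move_arm(motion=[[0,0,0,0,0,0,0.038],[0,0,0,0,0,0,0.03],[0,0,0,0,0,0,0.024],[0,0,0,0,0,0,0.019],[0,0,0,0,0,0,0.016],[0,0,0,0,0,0,0.013],[0,0,0,0,0,0,0.01],[0,0,0,0,0,0,0.006]], grip_force=50)

```text
clock: 10.3
eef_pos: [496.9, 304.9, 36.8]
tcp_rot: [3.14, -0.001, 1.478]
contact_force: [4.9, -0.7, 5.4]
opening: 0.133
grasp_force: 49.2
```

Gripped. Lifting slowly.

In the tool's units: -0.018 m is -0.036, -0.001 m is -0.002.

Call:
move_arm(motion=[[0,0,0,0,0,0,0.004],[0,0,0,0,0,-0.002,0.004],[0,0,0,0,0,-0.006,0.004],[0,0,0,0,0,-0.012,0.004],[0,0,0,0,0,-0.02,0.004],[0,0,0,0,0,-0.028,0.004],[0,0,0,0,0,-0.034,0.004],[0,0,0,0,0,-0.036,0.004]], grip_force=80)

```text
clock: 11.3
eef_pos: [496.2, 304.7, 54.6]
tcp_rot: [3.141, -0.0, 1.478]
contact_force: [-0.1, -0.0, -3.9]
opening: 0.125
grasp_force: 77.8
```

In the tool's units: -0.113 m is -0.226, -0.105 m is -0.21.

Call:
move_arm(motion=[[0,0,0,0,0,-0.008,0.004],[0,0,0,0,0,-0.028,0.004],[0,0,0,0,0,-0.06,0.004],[0,0,0,0,0,-0.1,0.004],[0,0,0,0,0,-0.14,0.004],[0,0,0,0,0,-0.18,0.004],[0,0,0,0,0,-0.21,0.004],[0,0,0,0,0,-0.226,0.004]])

```text
clock: 12.3
eef_pos: [496.4, 304.8, 168.7]
tcp_rot: [3.14, -0.001, 1.478]
contact_force: [0.2, -0.2, -3.0]
opening: 0.126
grasp_force: 77.9
```

```bash
python3 - <<'E'
from h import *
s=sensors.sense();R=Ro.from_euler('xyz',s['tcp_rot']).as_matrix();print(s['clock'],s['eef_pos'],s['tcp_rot'],s['opening'],s['grasp_force'],s['contact_force'],s['wrist_torque']);print(R.round(4))
p,d=snap('top');H,S,V=hsv(p);P=cloud('top',d)
m=(H>95)&(H<130)&(S>120);m[:230]=0;m[275:]=0;m[:,:135]=0;m[:,190:]=0
if m.any(): print('ball',m.sum(),np.median(P[m],0))
E
```

```text
12.3 [496.39134644 304.83924869 168.65243777] [ 3.14042117e+00 -8.67552443e-04  1.47786484e+00] 0.12624815725874225 77.91991353034973 [ 0.22679327 -0.17532993 -2.98020374] [-0.05119098  0.0065925  -0.05300606]
[[ 9.280e-02  9.957e-01  1.200e-03]
 [ 9.957e-01 -9.280e-02  8.000e-04]
 [ 9.000e-04  1.200e-03 -1.000e+00]]
```

Lifted level, with the underside at about z=132. Carrying gently straight to the detector in five smooth calls.

In the tool's units: -0.069 m is -0.138, -0.055 m is -0.11.

Call:
move_arm(motion=[[0,0,0,-0.004,0.0004,0,0.004],[0,0,0,-0.012,0.0012,0,0.004],[0,0,0,-0.024,0.0024,0,0.004],[0,0,0,-0.04,0.004,0,0.004],[0,0,0,-0.06,0.006,0,0.004],[0,0,0,-0.084,0.0086,0,0.004],[0,0,0,-0.11,0.0112,0,0.004],[0,0,0,-0.138,0.014,0,0.004]])

```text
clock: 13.35
eef_pos: [496.6, 234.2, 167.3]
tcp_rot: [3.142, 0.0, 1.478]
contact_force: [0.5, 0.4, -3.4]
opening: 0.128
grasp_force: 77.9
```

In the tool's units: -0.137 m is -0.274, -0.12 m is -0.24.

Call:
move_arm(motion=[[0,0,0,-0.032,0.0034,0,0.004],[0,0,0,-0.066,0.0068,0,0.004],[0,0,0,-0.1,0.0102,0,0.004],[0,0,0,-0.134,0.0136,0,0.004],[0,0,0,-0.168,0.0172,0,0.004],[0,0,0,-0.204,0.0208,0,0.004],[0,0,0,-0.24,0.0244,0,0.004],[0,0,0,-0.274,0.028,0,0.004]])

```text
clock: 14.35
eef_pos: [497.9, 96.3, 167.3]
tcp_rot: [3.142, 0.0, 1.478]
contact_force: [-0.4, -0.1, -3.5]
opening: 0.129
grasp_force: 77.9
```

```bash
python3 - <<'E'
from h import *
s=sensors.sense();print(s['clock'],s['eef_pos'],s['tcp_rot'],s['grasp_force'],s['contact_force'])
p,d=snap('top');H,S,V=hsv(p);P=cloud('top',d)
m=(H>95)&(H<130)&(S>120);m[:225]=0;m[285:]=0;m[:,:135]=0;m[:,330:]=0
if m.any(): print('ball',m.sum(),np.median(P[m],0))
E
```

```text
14.35 [497.85018909  96.34262708 167.31090726] [3.14153615e+00 7.25862218e-06 1.47770419e+00] 77.89280533790588 [-0.43473059 -0.14552052 -3.45033418]
```

In the tool's units: -0.137 m is -0.274, -0.12 m is -0.24.

Call:
move_arm(motion=[[0,0,0,-0.034,0.0034,0,0.004],[0,0,0,-0.068,0.0068,0,0.004],[0,0,0,-0.102,0.0102,0,0.004],[0,0,0,-0.136,0.0136,0,0.004],[0,0,0,-0.17,0.0172,0,0.004],[0,0,0,-0.204,0.0208,0,0.004],[0,0,0,-0.24,0.0244,0,0.004],[0,0,0,-0.274,0.028,0,0.004]])

```text
clock: 15.4
eef_pos: [499.1, -41.4, 167.3]
tcp_rot: [3.142, 0.0, 1.478]
contact_force: [0.6, -0.3, -4.3]
opening: 0.131
grasp_force: 77.9
```

In the tool's units: -0.137 m is -0.274, -0.121 m is -0.242.

Call:
move_arm(motion=[[0,0,0,-0.036,0.0036,0,0.004],[0,0,0,-0.072,0.0072,0,0.004],[0,0,0,-0.108,0.0108,0,0.004],[0,0,0,-0.142,0.0142,0,0.004],[0,0,0,-0.176,0.0176,0,0.004],[0,0,0,-0.21,0.0212,0,0.004],[0,0,0,-0.242,0.0246,0,0.004],[0,0,0,-0.274,0.028,0,0.004]])

```text
clock: 16.4
eef_pos: [500.3, -178.9, 167.3]
tcp_rot: [-3.142, -0.0, 1.478]
contact_force: [1.0, 0.6, -3.7]
opening: 0.129
grasp_force: 77.9
```

In the tool's units: -0.069 m is -0.138, -0.067 m is -0.134.

Call:
move_arm(motion=[[0,0,0,-0.028,0.0028,0,0.004],[0,0,0,-0.054,0.0054,0,0.004],[0,0,0,-0.078,0.008,0,0.004],[0,0,0,-0.098,0.01,0,0.004],[0,0,0,-0.114,0.0116,0,0.004],[0,0,0,-0.126,0.0128,0,0.004],[0,0,0,-0.134,0.0136,0,0.004],[0,0,0,-0.138,0.014,0,0.004]])

```text
clock: 17.4
eef_pos: [500.9, -247.3, 167.3]
tcp_rot: [-3.142, -0.0, 1.478]
contact_force: [0.7, 0.1, -3.3]
opening: 0.131
grasp_force: 77.9
```

Call:
move_arm(motion=[[0,0,0,0,0,0,0.004],[0,0,0,0,0,0,0.004],[0,0,0,0,0,0,0.004],[0,0,0,0,0,0,0.004]])

```text
clock: 17.9
eef_pos: [500.9, -247.1, 167.3]
tcp_rot: [-3.142, -0.0, 1.478]
contact_force: [0.2, -0.4, -3.5]
opening: 0.125
grasp_force: 77.9
```

```bash
python3 - <<'E'
from h import *
s=sensors.sense();R=Ro.from_euler('xyz',s['tcp_rot']).as_matrix();print(s['clock'],s['eef_pos'],s['tcp_rot'],s['grasp_force'],s['contact_force'],s['qvel'].round(4))
for n,b in(('top',(220,290,290,400)),('scene',(150,270,280,420))):
    p,d=snap(n);H,S,V=hsv(p);P=cloud(n,d)
    m=(H>95)&(H<130)&(S>120)&(P[...,2]<220)&(P[...,2]>100)
    k=np.zeros_like(m);k[b[0]:b[1],b[2]:b[3]]=1;m&=k
    if m.any():
        v,u=np.nonzero(m);print(n,'ball',m.sum(),np.median(P[m],0).round(1),u.mean(),v.mean(),'ray z154',ray(n,u.mean(),v.mean(),154))
    cv2.imwrite('pics/f_%s.png'%n,p[b[0]:b[1],b[2]:b[3],::-1])
a=cv2.resize(cv2.imread('pics/f_top.png'),(560,356));b=cv2.resize(cv2.imread('pics/f_scene.png'),(280,240));b=cv2.copyMakeBorder(b,0,0,0,280,0)
cv2.imwrite('pics/c5.png',np.vstack([a,b]))
E
```

```text
17.9 [ 500.86121655 -247.08247934  167.28078829] [-3.14157696e+00 -1.81641948e-05  1.47795864e+00] 77.91404843330383 [ 0.20077259 -0.37827795 -3.53734618] [-0.0003  0.     -0.0003  0.0014 -0.002  -0.002 ]
top ball 69 [ 503.5 -186.5  165.6] 345.0 245.0 ray z154 [ 505.  -189.7  154. ]
scene ball 68 [ 497.1 -195.2  157. ] 335.6029411764706 208.2941176470588 ray z154 [ 501.5 -193.2  154. ]
```

View pics/c5.png

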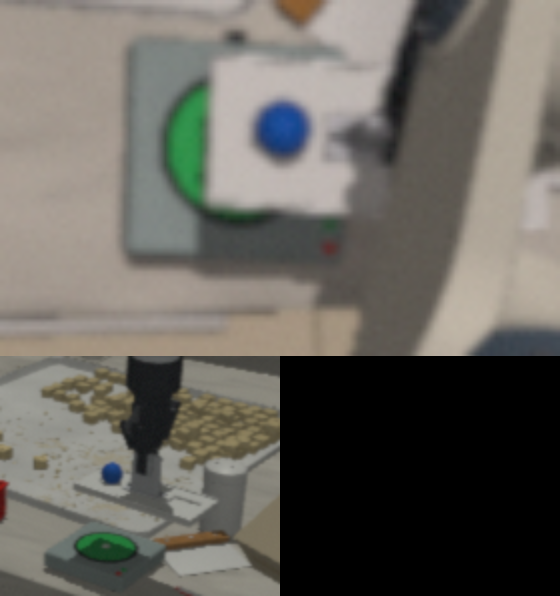

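The ball sits in its pocket at (282,130) in the upper crop, over the disc. It measures about (505,-189,154) against the disc centre (506.6,-188.2,33). The tray is level with its underside about 99 mm above the disc, held still and touching nothing. Handing in.

```bash
python3 -c "
from rig import order;print(order.sign_off())"
```

```text
the job is handed in; nothing more can be done
None
```

The job is handed in at about 18 s: the biscuit is in the red tub, and the tray is held still and level with the ball within about 5 mm of the disc's centre and its underside about 99 mm above the disc; no pass or fail verdict came back.

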